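Set and lock the desk magnifier over the hearing-aid tray

ROBOT

A 6-joint arm with a two-finger parallel gripper is mounted at the origin on the work surface. World frame = base frame: x ahead of the robot, y to its left, z up, the work surface at z = 0. Lengths are in m, angles in degrees, forces in N, time in s.
With the tool pointing down it reaches from about 0.3 to 0.875 m from the base axis. Payload 6.4 kg.
Tool frame: the origin (TCP) lies on the centre line of the jaws, within the pads' length; the fingertips stand 11 mm ahead of it and the grasp point (between the pads) lies 8 mm behind it; z points along the fingers, y is the line along which they close (so a half turn about z gives the same grasp; the last joint's range is limited). The gripper opens to 85 mm and grips with 20 to 120 N. Pads are 22 mm wide; open, the fingers measure 114 mm over their backs; the gripper's body (76 mm by 85 mm) begins 54 mm behind the grasp point. The pads swing forward as they close: fully open they stand 13 mm farther back than shut.
Start: joints at [60.373, 10.359, 92.074, -0, 77.567, -11.82], TCP at [0.176, 0.547, 0.242] pointing down, gripper open.
Joint ranges: [-171.53, 171.53], [-51.25, 118.39], [17.06, 147.69], [-65.23, 245.23], [0, 150.52], [-178.68, 178.68]. Speed limits (degrees/s): [147.25, 147.25, 172.46, 180, 180, 180].

INTERFACE

Orientations are given as [roll, pitch, yaw] about the fixed x, y, z axes, in that order (R = Rz(yaw) Ry(pitch) Rx(roll)).
In Python, from workcell import * gives the robot as it stands.
- The arm moves only by the tool servo_tool, never from a script. Its argument "series" is a list of rows, each an object with "angular": the turn, a rotation vector about the tool's x, y, z in units of pi/2 rad (1.0 is pi/2 rad), a list of three; "linear": the shift along the tool's x, y, z in units of 100 cm (1.0 is 100 cm), a list of three; "hand": the closure, from 0 (fully open) to 1 (shut). In form: [{"angular": [rx, ry, rz], "linear": [tx, ty, tz], "hand": hand}, ...]. A call has 1 to 12 rows; each row shifts and turns the commanded pose from where the row before left it, along the tool's axes as they then stand; what a row does not reach is not made up. A row lasts 1/8 s, in which the tool goes at most 62.5 mm and 10.7 degrees, less where a joint would pass 70% of its speed; a pose out of reach is approached as far as the arm can. A call with a number of a shift or a turn outside -1 to 1 is refused whole. A call with a gripper value outside its range is refused whole. The fingers move at their own pace and stop on an object; "grip_force" is the grip in N (left out, the last holds). Time passes only in rows, so rows that do not move let the fingers close. It gives the time, the measured TCP pose, the force, the opening and the grip force at its end, in the units of the state.
- state(): the state, without advancing time (a new reading comes with each control period).
- grab_frame(name): name is "scene" or "top"; returns (picture, depth): 400x640x3 uint8, blue, green, red; 400x640 float32, m along the optical axis (not along the pixel's ray), 0 where there is no reading.
- get_calibration(name): a dict with "mtx" (3x3 intrinsics, pixels), "k1" (the pictures are not rectified: a ray, as slopes to the right and down, at radius r is drawn at 1 + k1 r^2 times it, then the intrinsics apply), "world_from_camera" (4x4, takes a point from camera to world coordinates). Camera axes: x right, y down, z forward; pixel columns grow to the right and rows downward; lengths in m; the calibration is good to about 2 mm. A picture is of the moment at which its call begins. get_calibration takes no time and is no camera call.
- sign_off(): hands the job in; it is judged then, once.
The state is a dict: "time": time; "joint_positions": joint angles; "joint_vel": joint speeds; "tau": joint torques, N m; "ee_pos": TCP position; "ee_rot": TCP orientation; "ft_force": force on the tool from outside, world axes, zero at the start; "ft_torque": the same for the moment, N m; "grip_width": finger opening in m; "grip_force": force on a finger pad.
Only numpy, scipy, OpenCV 4.12 (cv2) and the standard library are available. Lean on these libraries where they do the work, as an engineer would, in place of code of your own. Each camera call takes 0.05 s, during which the arm holds its last target. There are 200 camera calls.

TASK

Nudge the magnifier's swing arm round with your fingertips until the lens is centred over the white tray with the hearing aids. Then lock it there: push the wings of the brass wing nut round clockwise (seen from above), stroke after stroke, until the nut is snug and turns no further. Only push, never pinch or grip the nut or the arm; leave the tray, hearing aids, puffer and pot where they are, and finish with the hand clear.

Things in the scene. Friction and masses are not known exactly. Their poses are not given: they have to be found in the camera images.
- stand: Desk magnifier's fixed grey stand: cast foot 140 mm across, column 25 mm across, its top shoulder at 116 mm. It is bolted down and does not move. Origin: centre of the foot's underside, on the vertical pivot axis of both arm and nut; z up.
- swing_arm (a joint): Swing angle of the magnifier's arm about the vertical pivot axis, rad, counter-clockwise from above positive; at 0 the arm points along the stand's own -y. Moves freely from -1.0 to 1.8 against light friction (0.12 N m) and stays where it is left. It starts 0.6 to 1.4 rad counter-clockwise of where it belongs, so it has to swing clockwise.
- lens (a point): Centre of the round magnifying lens at the end of the arm, 220 mm from the pivot axis; black rim 110 mm across, 14 mm thick (heights 162 to 176 mm).
- bar_mid (a point): Middle of the straight level run of the arm, 130 mm out from the pivot axis; dark steel flat bar, 10 mm wide, heights 164 to 177 mm. Nearer the pivot the same bar steps down: an upright piece at 36 to 47 mm from the axis, heights 124 to 177 mm, which stands just outside the wings' sweep and bars the way for a fingertip there; from it a strip at 116 to 124 mm runs to the pivot eye. The arm lies along the line from pivot to lens.
- wing_nut (a joint): Turn of the wing nut, rad: 0 is snug (a hard stop), positive is unscrewed, counter-clockwise from above; clockwise turning tightens. Starts 4.6 to 7.8 rad (3/4 to 1 1/4 turns) loose, turns freely against light friction (about 0.03 N m), stays where it is left, and sinks 1.75 mm a turn.
- nut_axis (a point): Centre of the wing nut's underside, on the pivot axis, 126.5 mm up when snug, up to 2.2 mm higher when loose. The brass nut is 32 mm high and 60 mm over its two wings; its round hub is 23 mm across and 16 mm high; a 10 mm steel stud stands up through it to a height of 158 mm, between the wings.
- wing_a (a point): Mid-point of one wing, 22 mm from the pivot axis and 20 mm above the nut's underside. The wing is an upright radial plate 6 mm thick, from the hub out to 30 mm from the axis; its outer part spans 16 to 30 mm above the nut's underside, nearer the hub it starts at 5 mm.
- wing_b (a point): The same point on the opposite wing.
- tray: White ceramic tray, 150 x 110 mm, 14 mm high, walls and floor 5 mm, loose. Origin: centre of its underside; long side along its x. It stands where the swing circle of the lens passes within about 10 mm of its centre.
- aid_1: Beige behind-the-ear hearing aid, about 40 x 30 x 11 mm, loose in the tray. Origin: underside, at its middle.
- aid_2: Dark grey hearing aid, the same shape, loose in the tray.
- puffer: Orange plastic vacuum puffer standing upright, bulb 49 mm across, 95 mm high with its nozzle, loose. Origin: centre of its underside.
- pot: Blue storage pot with white lid, 74 mm across, 68 mm high, loose. Origin: centre of its underside.

How it is judged:
By the outcome, as a careful person would: the job done as asked, in the order asked, and still so for the second after the job is handed in, with the robot touching nothing.
It also fails if it takes over 64 s, if anything falls off the work surface, if the arm or the gripper's body presses on something with over 40 N, if the wrist force passes 120 N, or if a joint passes its speed limit or range.

## Working session

There is one attempt and no reset: what is moved stays moved. The work goes in short steps, Python scripts to look and compute and a tool call to move; the robot and the scene stay as the last step left them, time stands still between calls to the robot, and variables do not carry over. Pictures are saved under pics/ and viewed, at most 10 in all, crops included, and the job is handed in when it is done.

Besides the shell and the picture viewer there is one more tool, called after ">>>" by a JSON object that holds its "name" and its "arguments". servo_tool: Moves the arm, as the interface text tells. Its arguments: {"type":"object","properties":{"series":{"type":"array","items":{"type":"object","properties":{"angular":{"type":"array","items":{"type":"number","minimum":-1,"maximum":1}},"linear":{"type":"array","items":{"type":"number","minimum":-1,"maximum":1}},"hand":{"type":"number"}}}},"grip_force":{"type":"number"}},"required":["series"]}

```bash
mkdir -p pics; ls
cat > h.py <<'E'
from workcell import *
import numpy as np, cv2
def ray(name,u,v):
    c=get_calibration(name);M=np.array(c["mtx"]);T=np.array(c["world_from_camera"])
    d=np.array([(u-M[0,2])/M[0,0],(v-M[1,2])/M[1,1]]);p=d.copy()
    for _ in range(20): p=d/(1+c["k1"]*(p@p))
    return T[:3,3],T[:3,:3]@np.array([p[0],p[1],1.])
def onz(name,u,v,z):
    o,d=ray(name,u,v); return o+d*(z-o[2])/d[2]
def pix(name,P):
    c=get_calibration(name);M=np.array(c["mtx"]);T=np.array(c["world_from_camera"])
    q=T[:3,:3].T@(np.array(P)-T[:3,3]); p=q[:2]/q[2]; p=p*(1+c["k1"]*(p@p))
    return M[0,0]*p[0]+M[0,2],M[1,1]*p[1]+M[1,2]
def cloud(name,dep):
    v,u=np.mgrid[:400,:640]
    c=get_calibration(name);M=np.array(c["mtx"]);T=np.array(c["world_from_camera"])
    d=np.stack([(u-M[0,2])/M[0,0],(v-M[1,2])/M[1,1]],-1);p=d.copy()
    for _ in range(20): p=d/(1+c["k1"]*(p**2).sum(-1,keepdims=True))
    q=np.concatenate([p,np.ones((400,640,1))],-1)*dep[...,None]
    return q@T[:3,:3].T+T[:3,3]
E
python3 - <<'E'
from h import *
a,da=grab_frame("scene");b,db=grab_frame("top")
cv2.imwrite("pics/s0.png",a);cv2.imwrite("pics/t0.png",b)
np.savez("d0.npz",a=a,da=da,b=b,db=db)
for n in("scene","top"):print(get_calibration(n))
print(state())
E
```

```text
pics
{'mtx': array([[408.46261763,   0.        , 321.2678683 ],
       [  0.        , 408.46261763, 203.12376204],
       [  0.        ,   0.        ,   1.        ]]), 'k1': -0.018101530146493447, 'world_from_camera': array([[ 0.20986612,  0.66867744, -0.71332089,  1.10863498],
       [ 0.97761111, -0.15489493,  0.14242217,  0.01753273],
       [-0.0152553 , -0.72724002, -0.68621369,  0.70166333],
       [ 0.        ,  0.        ,  0.        ,  1.        ]])}
{'mtx': array([[399.59533447,   0.        , 313.034647  ],
       [  0.        , 399.59533447, 200.45548829],
       [  0.        ,   0.        ,   1.        ]]), 'k1': 0.031235503104004907, 'world_from_camera': array([[ 0.02306607, -0.9824285 ,  0.18520852,  0.41543474],
       [-0.99947518, -0.01844619,  0.02662889,  0.13573567],
       [-0.02274459, -0.18572555, -0.98233839,  0.82876634],
       [ 0.        ,  0.        ,  0.        ,  1.        ]])}
{'time': 0.1, 'joint_positions': array([ 6.03716628e+01,  1.03954494e+01,  9.21274038e+01, -3.95905730e-04,
        7.75686703e+01, -1.18197854e+01]), 'joint_vel': array([ 0.08841564, -0.15904689, -0.19380645, -0.011771  ,  0.10292017,
       -0.03969335]), 'tau': array([ 1.29291429e-04, -4.45885527e+01, -3.52235734e+01, -3.29239192e-04,
        4.23478283e-03,  5.34603828e-05]), 'ee_pos': array([0.17558858, 0.54701414, 0.24148325]), 'ee_rot': array([-1.79910338e+02, -1.83688282e-02,  1.62191519e+02]), 'ft_force': array([-0.06280046, -0.59937958,  0.53635242]), 'ft_torque': array([0.04241871, 0.02751867, 0.03770379]), 'grip_force': 0.0, 'grip_width': 0.08583174186268241}
```

View pics/s0.png

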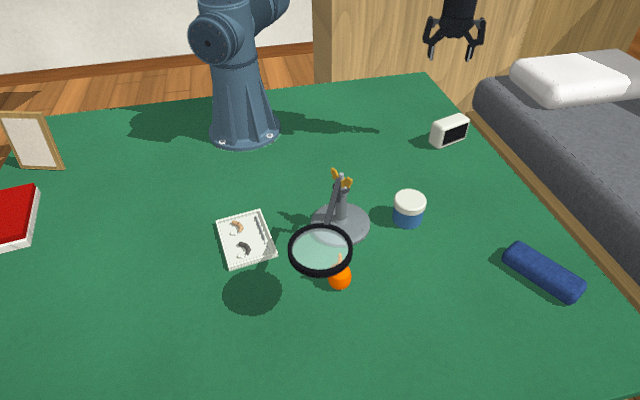

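View pics/t0.png

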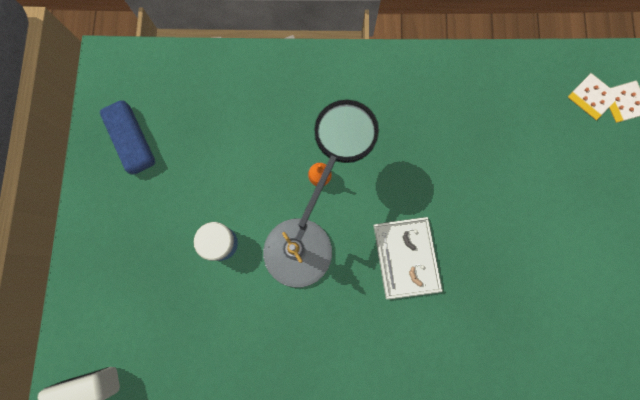

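The scene view shows the stand at about (340,222), lens (320,250), tray (246,240). The top view shows the stand foot (298,253), nut (292,248), lens (347,131), tray (408,258), puffer (320,174) and pot (215,241).

Run:
```python
from h import *
d=np.load("d0.npz");b=d["b"];a=d["a"]
hsv=cv2.cvtColor(b,cv2.COLOR_BGR2HSV)
C=cloud("top",d["db"])
def big(m,n=1):
    k,l,s,c=cv2.connectedComponentsWithStats(m.astype(np.uint8)); i=1+np.argsort(-s[1:,4])[:n]; return [(l==j) for j in i]
# tray: white/bright in region
m=(hsv[...,1]<60)&(hsv[...,2]>150); roi=np.zeros_like(m); roi[205:310,365:455]=1
t=big(m&roi)[0]; cnt=np.argwhere(t)[:,::-1].astype(np.float32)
box=cv2.boxPoints(cv2.minAreaRect(cnt)); W=np.array([onz("top",u,v,.014) for u,v in box]);print("tray",W.round(4).tolist(),W.mean(0).round(4))
# lens rim: dark, near
m=(hsv[...,2]<60); roi=np.zeros_like(m); roi[90:172,305:390]=1
r=big(m&roi)[0]; pts=np.argwhere(r)[:,::-1].astype(np.float32)
e=cv2.fitEllipse(cv2.convexHull(pts));print(e)
(cx,cy),_=cv2.minEnclosingCircle(pts);print(cx,cy)
L=onz("top",e[0][0],e[0][1],.174);print("lens",L)
# stand pivot: nut brass
m=(hsv[...,0]>10)&(hsv[...,0]<30)&(hsv[...,1]>120)&(hsv[...,2]>90);roi=np.zeros_like(m);roi[220:275,270:315]=1
n=m&roi; q=np.argwhere(n)[:,::-1].astype(np.float32);rr=cv2.minAreaRect(q)
print("nut",rr,q.min(0),q.max(0),onz("top",*rr[0],.156), onz("top",*rr[0],.150))
for p in cv2.boxPoints(rr):print(onz("top",*p,.156).round(4))
# foot ring: grey at low height
z=C[...,2];ok=(z>.005)&(z<.03)&(hsv[...,1]<60);roi=np.zeros_like(ok);roi[210:295,255:340]=1
f=big(ok&roi)[0];P=C[f];(c,rad)=cv2.minEnclosingCircle(P[:,:2].astype(np.float32));print("foot",c,rad, np.percentile(P[:,2],[5,50,95]))
# column shoulder and others
m=(hsv[...,0]<14)&(hsv[...,1]>180)&(hsv[...,2]>150);print("puffer",[np.median(C[k],0) for k in big(m)])
s=C[...,2]>.06;roi=np.zeros_like(s);roi[215:270,190:240]=1;print("pot",np.median(C[big(s&roi)[0]],0))
# scene: nut
h2=cv2.cvtColor(a,cv2.COLOR_BGR2HSV);m=(h2[...,0]>10)&(h2[...,0]<30)&(h2[...,1]>120)&(h2[...,2]>90);roi=np.zeros_like(m);roi[160:200,320:365]=1
q2=np.argwhere(m&roi)[:,::-1];print("sc",q2.min(0),q2.max(0));CA=cloud("scene",d["da"])
P=np.vstack([CA[m&roi],C[n]]);P=P[(P[:,2]>.12)&(P[:,2]<.17)];print(len(P),P.min(0),P.max(0),P.mean(0))
T=cv2.resize(b[60:310,250:450],None,fx=3,fy=3,interpolation=cv2.INTER_CUBIC)[:,:]
cv2.imwrite("pics/c0.png",cv2.resize(np.hstack([cv2.resize(b[220:280,265:325],(400,400)),cv2.resize(a[160:210,315:365],(400,400))]),None,fx=1,fy=1))
```

```text
tray [[0.5222, 0.0334, 0.014], [0.5432, -0.0805, 0.014], [0.3921, -0.0995, 0.014], [0.3718, 0.0102, 0.014]] [ 0.4573 -0.0341  0.014 ]
((345.9972839355469, 130.79676818847656), (62.22412109375, 62.92156982421875), 77.71794891357422)
346.0967102050781 130.70037841796875
lens [0.66181008 0.09961519 0.174     ]
nut ((292.0000305175781, 247.00003051757812), (32.526912689208984, 9.899494171142578), 45.0) [283. 233.] [301. 261.] [0.46214416 0.18744068 0.156     ] [0.46256074 0.1879018  0.15      ]
[0.475  0.2132 0.156 ]
[0.4871 0.2018 0.156 ]
[0.4494 0.1619 0.156 ]
[0.4376 0.1733 0.156 ]
foot (0.4624495804309845, 0.18772216141223907) 0.07022899389266968 [0.0126673  0.0184186  0.02196368]
puffer [array([0.61840816, 0.15401355, 0.05020137])]
pot [0.47692918 0.34683768 0.0669122 ]
sc [331 168] [352 187]
264 [0.43911544 0.17145789 0.12263361] [0.4902007  0.20719978 0.1597255 ] [0.46457072 0.18830788 0.14849051]
```

View pics/c0.png

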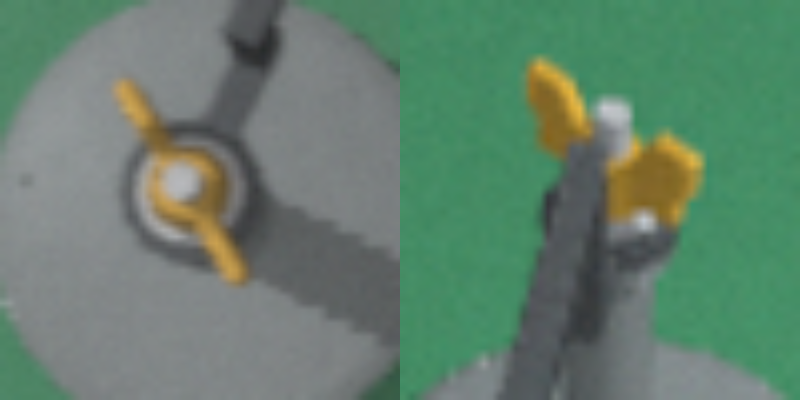

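The crop shows the wings lying from upper left (126,85) to lower right (237,275) around the stud at (183,183). The arm leaves to the upper right.

>>> {"name": "servo_tool", "arguments": {"series": [{"linear":[-0.047,-0.0203,0],"angular":[0,0,0],"hand":1},{"linear":[-0.047,-0.0203,0],"angular":[0,0,0],"hand":1},{"linear":[-0.047,-0.0203,0],"angular":[0,0,0],"hand":1},{"linear":[-0.047,-0.0203,0],"angular":[0,0,0],"hand":1},{"linear":[-0.047,-0.0203,0],"angular":[0,0,0],"hand":1},{"linear":[-0.047,-0.0203,0],"angular":[0,0,0],"hand":1},{"linear":[-0.047,-0.0203,0],"angular":[0,0,0],"hand":1},{"linear":[-0.047,-0.0203,0],"angular":[0,0,0],"hand":1},{"linear":[-0.047,-0.0203,0],"angular":[0,0,0],"hand":1},{"linear":[-0.047,-0.0203,0],"angular":[0,0,0],"hand":1},{"linear":[-0.047,-0.0203,0],"angular":[0,0,0],"hand":1},{"linear":[0,0,0],"angular":[0,0,0.067],"hand":1}]}}

```text
time: 1.6
ee_pos: [0.6019, 0.1736, 0.2413]
ee_rot: [-179.9, -0.0, 155.8]
ft_force: [-0.5, 1.2, -0.7]
grip_width: -0.0002
grip_force: 0.0
```

Run:
```python
from h import *
b,db=grab_frame("top");a,da=grab_frame("scene")
s=state();print(s["time"],s["ee_pos"],s["ee_rot"],s["grip_width"],s["ft_force"])
cv2.imwrite("pics/1.png",np.vstack([b[80:330,180:480],a[100:350,180:480]]))
C=cloud("scene",da);np.save("c1.npy",C)
p=s["ee_pos"];R=np.deg2rad(s["ee_rot"][2]);
for X in(C,cloud("top",db)):
  D=X-p; x=D[...,0]*np.cos(R)+D[...,1]*np.sin(R); y=D[...,0]*np.sin(R)-D[...,1]*np.cos(R)
  for z0 in(-.01,.0,.01,.02,.03,.04):
    k=(abs(D[...,2]-z0)<.005)&(abs(x)<.07)&(abs(y)<.08)&(X[...,2]>.19)
    if k.sum()>3:print(z0,k.sum(),"x",x[k].min().round(3),x[k].max().round(3),"y",y[k].min().round(3),y[k].max().round(3))
```

```text
1.7 [0.59994839 0.17580619 0.24133096] [-1.79959106e+02 -8.32881637e-02  1.56019241e+02] -0.00021489622008437364 [0.54892677 0.34833196 0.31598283]
-0.01 14 x -0.012 -0.007 y -0.011 0.007
0.0 69 x -0.014 -0.004 y -0.013 0.014
0.01 74 x -0.013 0.005 y -0.012 0.014
0.02 79 x -0.013 0.004 y -0.012 0.014
0.03 92 x -0.015 0.01 y -0.028 0.03
0.04 255 x -0.016 0.011 y -0.035 0.037
-0.01 5 x 0.006 0.008 y -0.01 0.002
0.0 29 x -0.002 0.009 y -0.017 0.009
0.01 28 x 0.0 0.009 y -0.017 0.008
0.02 16 x 0.003 0.009 y -0.017 0.002
0.03 20 x 0.005 0.011 y -0.032 0.002
0.04 56 x -0.006 0.011 y -0.041 -0.012
```

View pics/1.png

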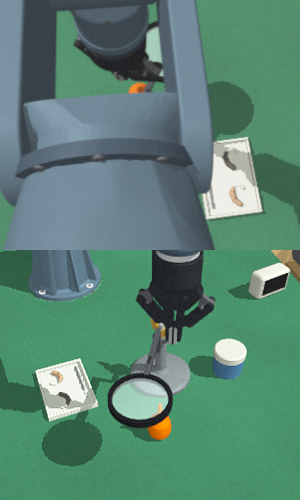

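The scene half shows the closed hand above the ccw side of the bar, with the puffer well below. The top view is mostly blocked by the arm.

>>> {"name": "servo_tool", "arguments": {"series": [{"linear":[0,0,0.038],"angular":[0,0,0],"hand":1},{"linear":[0,0,0.038],"angular":[0,0,0],"hand":1},{"linear":[0,-0.023,0],"angular":[0,0,0],"hand":1},{"linear":[-0.00105,-0.01026,0],"angular":[0,0,0.05],"hand":1},{"linear":[-0.00124,-0.02262,0],"angular":[0,0,0.11],"hand":1},{"linear":[-0.00124,-0.02262,0],"angular":[0,0,0.11],"hand":1},{"linear":[-0.00124,-0.02262,0],"angular":[0,0,0.11],"hand":1},{"linear":[-0.00124,-0.02262,0],"angular":[0,0,0.11],"hand":1},{"linear":[-0.00105,-0.01026,0],"angular":[0,0,0.05],"hand":1},{"linear":[-0.00105,-0.01026,0],"angular":[0,0,0.05],"hand":1},{"linear":[-0.00052,-0.00409,0],"angular":[0,0,0.02],"hand":1},{"linear":[0,0,0],"angular":[0,0,0],"hand":1}]}}

```text
time: 3.2
ee_pos: [0.5073, 0.0679, 0.1663]
ee_rot: [-180.0, -0.0, 101.4]
ft_force: [0.7, -0.2, -0.1]
grip_width: 0.0002
grip_force: 0.0
```

```bash
cat > lens.py <<'E'
from h import *
import sys
b,db=grab_frame("top");a,da=grab_frame("scene")
s=state();print(s["time"],s["ee_pos"],s["ee_rot"],s["ft_force"])
n=sys.argv[1]
cv2.imwrite(f"pics/{n}.png",np.vstack([b[80:330,180:480],a[100:350,180:480]]))
np.savez("d.npz",a=a,da=da,b=b,db=db)
for nm,im,dp in(("scene",a,da),("top",b,db)):
    C=cloud(nm,dp);v=cv2.cvtColor(im,cv2.COLOR_BGR2HSV)[...,2]
    D=C[...,:2]-[.4625,.1877];r=np.hypot(D[...,0],D[...,1]);th=np.rad2deg(np.arctan2(D[...,1],D[...,0]))
    k=(v<70)&(C[...,2]>.14)&(C[...,2]<.195)&(r>.15)&(r<.3)
    m=cv2.morphologyEx(k.astype(np.uint8),cv2.MORPH_OPEN,np.ones((2,2)))
    nn,l,st,_=cv2.connectedComponentsWithStats(m)
    if nn<2: continue
    i=1+np.argmax(st[1:,4]);px=np.argwhere(l==i)[:,::-1].astype(np.float32);h=cv2.convexHull(px)
    if len(h)<5: continue
    e=cv2.fitEllipse(h);L=onz(nm,*e[0],.174 if nm=="top" else .172);d=L[:2]-[.4625,.1877]
    print(nm,st[i,4],e,L.round(4),"r",np.hypot(*d).round(4),"th",np.rad2deg(np.arctan2(d[1],d[0])).round(2))
E
python3 lens.py 2
```

```text
3.3 [0.50773457 0.06776381 0.16632173] [ 1.79995790e+02 -1.71604011e-04  1.01372939e+02] [-0.42166564  0.46615678 -0.5541484 ]
scene 758 ((240.901123046875, 199.69036865234375), (41.37274932861328, 64.81401824951172), 78.30136108398438) [ 0.5139 -0.0206  0.172 ] r 0.2146 th -76.14
top 181 ((412.58929443359375, 245.43142700195312), (17.89999771118164, 43.82695388793945), 119.98372650146484) [ 0.4678 -0.0096  0.174 ] r 0.1973 th -88.47
```

View pics/2.png

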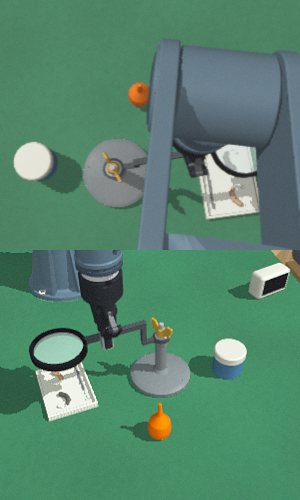

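The scene half shows the lens just outside the tray, still short (bar about -77°, target -91°). Puffer, pot and tray are undisturbed.

>>> {"name": "servo_tool", "arguments": {"series": [{"linear":[-0.00052,-0.00409,0],"angular":[0,0,0.02],"hand":1},{"linear":[-0.00105,-0.01026,0],"angular":[0,0,0.05],"hand":1},{"linear":[-0.00105,-0.01026,0],"angular":[0,0,0.05],"hand":1},{"linear":[-0.00052,-0.00409,0],"angular":[0,0,0.02],"hand":1},{"linear":[0,0,0],"angular":[0,0,0],"hand":1},{"linear":[0,0.05,0],"angular":[0,0,0],"hand":1},{"linear":[0,0.06,-0.02],"angular":[0,0,0],"hand":1},{"linear":[0,0.06,0],"angular":[0,0,0],"hand":1},{"linear":[0,0,0],"angular":[0,0,0],"hand":1}]}}

```text
time: 4.42
ee_pos: [0.6517, 0.0565, 0.1837]
ee_rot: [-179.9, -0.0, 88.7]
ft_force: [-0.8, -0.8, -0.4]
grip_width: -0.0003
grip_force: 0.0
```

```bash
python3 lens.py 3
```

```text
4.525 [0.64836447 0.05713363 0.18452856] [-1.79838924e+02 -1.31210236e-02  8.87044318e+01] [-1.15500125 -0.32683037  0.01607192]
scene 638 ((235.38343811035156, 184.6309814453125), (39.17072677612305, 56.36671829223633), 80.12171173095703) [ 0.4667 -0.0283  0.172 ] r 0.2161 th -88.87
```

View pics/3.png

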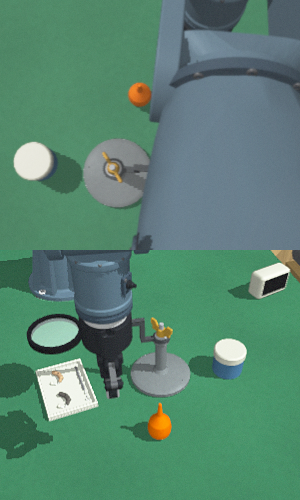

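The scene half shows the lens almost over the tray. The top view is blocked by the robot, so I'll withdraw to the left for a clean look.

>>> {"name": "servo_tool", "arguments": {"series": [{"linear":[0,0,-0.05],"angular":[0,0,0],"hand":1},{"linear":[0.01,0,-0.03],"angular":[0,0,0],"hand":1},{"linear":[0.042,-0.035,0],"angular":[0,0,0],"hand":1},{"linear":[0.042,-0.035,0],"angular":[0,0,0],"hand":1},{"linear":[0.042,-0.035,0],"angular":[0,0,0],"hand":1},{"linear":[0.042,-0.035,0],"angular":[0,0,0],"hand":1},{"linear":[0.042,-0.035,0],"angular":[0,0,0],"hand":1},{"linear":[0.042,-0.035,0],"angular":[0,0,0],"hand":1},{"linear":[0.042,-0.035,0],"angular":[0,0,0],"hand":1},{"linear":[0.042,-0.035,0],"angular":[0,0,0],"hand":1},{"linear":[0.042,-0.035,0],"angular":[0,0,0],"hand":1},{"linear":[0,0,0],"angular":[0,0,0],"hand":1}]}}

```text
time: 6.02
ee_pos: [0.3391, 0.4539, 0.2666]
ee_rot: [-180.0, -0.1, 89.0]
ft_force: [0.2, -1.1, 0.5]
grip_width: 0.0001
grip_force: 0.0
```

```bash
python3 lens.py 4
python3 - <<'E'
from h import *
d=np.load("d.npz");b=d["b"];hsv=cv2.cvtColor(b,cv2.COLOR_BGR2HSV)
m=(hsv[...,0]>10)&(hsv[...,0]<30)&(hsv[...,1]>120)&(hsv[...,2]>90);roi=np.zeros_like(m);roi[220:275,270:315]=1
W=np.array([onz("top",u,v,.155)[:2] for v,u in np.argwhere(m&roi)])-[.4625,.1877]
ww=W[np.hypot(*W.T)>.015];print("wing angle",np.rad2deg(.5*np.arctan2(*reversed([(np.cos(2*np.arctan2(ww[:,1],ww[:,0]))).sum(),np.sin(2*np.arctan2(ww[:,1],ww[:,0])).sum()]))))
E
```

```text
6.125 [0.3418078  0.45183968 0.2664115 ] [1.79969422e+02 9.85832740e-03 8.87857678e+01] [ 0.45812182 -0.46819285  0.25450624]
scene 682 ((235.44102478027344, 184.58836364746094), (39.490238189697266, 56.82600021362305), 79.66637420654297) [ 0.4666 -0.0282  0.172 ] r 0.2159 th -88.9
top 797 ((427.961669921875, 254.69163513183594), (67.16521453857422, 70.3226089477539), 121.08648681640625) [ 0.4535 -0.0337  0.174 ] r 0.2216 th -92.34
wing angle 32.89261090760535
```

View pics/4.png

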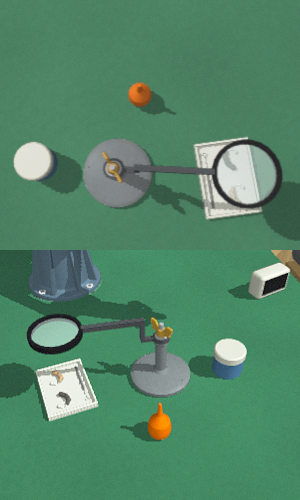

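The top half shows the lens at about (247,174) over the tray (228,178), with the bar pointing right. The two camera estimates differ by 3°, so I'll measure more carefully.

Run:
```python
from h import *
from scipy.optimize import least_squares
d=np.load("d.npz");d0=np.load("d0.npz");pv=np.array([.4625,.1877])
for dd,tag in((d0,"start"),(d,"now")):
 for nm,im,dp in(("top","b","db"),("scene","a","da")):
  v=cv2.cvtColor(dd[im],cv2.COLOR_BGR2HSV)[...,2];C=cloud(nm,dd[dp]);D=C[...,:2]-pv;r=np.hypot(D[...,0],D[...,1])
  k=(v<70)&(C[...,2]>.15)&(C[...,2]<.19)&(r>.155)&(r<.29);px=np.argwhere(k)
  P=np.array([onz(nm,u,v_,.174)[:2] for v_,u in px])
  f=lambda q:np.hypot(P[:,0]-q[0],P[:,1]-q[1])-q[2]
  s=least_squares(f,[*P.mean(0),.052],loss="soft_l1",f_scale=.002).x;e=s[:2]-pv
  print(tag,nm,k.sum(),"z",np.median(C[k][:,2]).round(4),s.round(4),"r",np.hypot(*e).round(4),"th",np.rad2deg(np.arctan2(e[1],e[0])).round(2))
  k=(v<110)&(C[...,2]>.15)&(C[...,2]<.19)&(r>.06)&(r<.15)
  P=np.array([onz(nm,u,v_,.177)[:2] for v_,u in np.argwhere(k)])-pv
  print("  bar th",np.rad2deg(np.median(np.arctan2(P[:,1],P[:,0]))).round(2),k.sum())
# tray from scene at start
a=d["a"];h=cv2.cvtColor(a,cv2.COLOR_BGR2HSV);C=cloud("scene",d["da"])
for dd,nm,im,dp in((d0,"scene","a","da"),(d,"scene","a","da"),(d0,"top","b","db")):
  h=cv2.cvtColor(dd[im],cv2.COLOR_BGR2HSV);C=cloud(nm,dd[dp])
  k=(h[...,1]<70)&(h[...,2]>100)&(C[...,2]>.003)&(C[...,2]<.03)&(C[...,0]>.35)&(C[...,0]<.57)&(C[...,1]<.05)&(C[...,1]>-.13)
  n,l,st,_=cv2.connectedComponentsWithStats(k.astype(np.uint8));i=1+np.argmax(st[1:,4]);
  P=np.array([onz(nm,u,v_,.012)[:2] for v_,u in np.argwhere(l==i)],np.float32);R=cv2.minAreaRect(P);e=np.array(R[0])-pv
  print("tray",nm,R,np.rad2deg(np.arctan2(e[1],e[0])),np.hypot(*e))
```

```text
start top 772 z 0.1757 [0.6629 0.0997 0.052 ] r 0.2189 th -23.7
  bar th -24.25 349
start scene 942 z 0.1748 [0.6675 0.1011 0.0526] r 0.2225 th -22.9
  bar th -21.3 206Traceback (most recent call last):
  File "<stdin>", line 8, in <module>
  File "h.py", line 9, in onz
    o,d=ray(name,u,v); return o+d*(z-o[2])/d[2]
        ~~~^^^^^^^^^^
  File "h.py", line 4, in ray
    c=get_calibration(name);M=np.array(c["mtx"]);T=np.array(c["world_from_camera"])
ValueError: time passes only in moves, steps and waits
```

```bash
sed -i '2a import functools\nget_calibration=functools.lru_cache(None)(get_calibration)' h.py
cat > fit.py <<'E'
from h import *
from scipy.optimize import least_squares
d=np.load("d.npz");d0=np.load("d0.npz");pv=np.array([.4625,.1877])
for dd,tag in((d0,"start"),(d,"now")):
 for nm,im,dp in(("top","b","db"),("scene","a","da")):
  v=cv2.cvtColor(dd[im],cv2.COLOR_BGR2HSV)[...,2];C=cloud(nm,dd[dp]);D=C[...,:2]-pv;r=np.hypot(D[...,0],D[...,1])
  k=(v<70)&(C[...,2]>.15)&(C[...,2]<.19)&(r>.155)&(r<.29);px=np.argwhere(k)
  P=np.array([onz(nm,u,v_,.174)[:2] for v_,u in px])
  f=lambda q:np.hypot(P[:,0]-q[0],P[:,1]-q[1])-q[2]
  s=least_squares(f,[*P.mean(0),.052],loss="soft_l1",f_scale=.002).x;e=s[:2]-pv
  print(tag,nm,k.sum(),"z",np.median(C[k][:,2]).round(4),s.round(4),"r",np.hypot(*e).round(4),"th",np.rad2deg(np.arctan2(e[1],e[0])).round(2))
  k=(v<110)&(C[...,2]>.15)&(C[...,2]<.19)&(r>.06)&(r<.15)
  P=np.array([onz(nm,u,v_,.177)[:2] for v_,u in np.argwhere(k)])-pv
  print("  bar th",np.rad2deg(np.median(np.arctan2(P[:,1],P[:,0]))).round(2),k.sum())
for dd,nm,im,dp in((d0,"scene","a","da"),(d,"scene","a","da"),(d0,"top","b","db")):
  h=cv2.cvtColor(dd[im],cv2.COLOR_BGR2HSV);C=cloud(nm,dd[dp])
  k=(h[...,1]<70)&(h[...,2]>100)&(C[...,2]>.003)&(C[...,2]<.03)&(C[...,0]>.35)&(C[...,0]<.57)&(C[...,1]<.05)&(C[...,1]>-.13)
  n,l,st,_=cv2.connectedComponentsWithStats(k.astype(np.uint8));i=1+np.argmax(st[1:,4]);
  P=np.array([onz(nm,u,v_,.012)[:2] for v_,u in np.argwhere(l==i)],np.float32);R=cv2.minAreaRect(P);e=np.array(R[0])-pv
  print("tray",nm,R,np.rad2deg(np.arctan2(e[1],e[0])),np.hypot(*e))
E
python3 fit.py
```

```text
start top 772 z 0.1757 [0.6629 0.0997 0.052 ] r 0.2189 th -23.7
  bar th -24.25 349
start scene 942 z 0.1748 [0.6675 0.1011 0.0526] r 0.2225 th -22.9
  bar th -21.3 206
now top 802 z 0.176 [ 0.4558 -0.0313  0.0518] r 0.2191 th -91.76
  bar th -91.89 367
now scene 686 z 0.1743 [ 0.4608 -0.0293  0.0531] r 0.217 th -90.44
  bar th -86.36 326
tray scene ((0.46332040429115295, -0.031122244894504547), (0.15912409126758575, 0.10999897867441177), 9.035462379455566) -89.78518873545532 0.21882378281135592
tray scene ((0.4634416103363037, -0.031102970242500305), (0.1593695729970932, 0.10999897867441177), 9.035462379455566) -89.75343129432547 0.21880499632541736
tray top ((0.4578005373477936, -0.0337972566485405), (0.1504412442445755, 0.11239171028137207), 8.463278770446777) -91.21545064862735 0.22154710481531664
```

Both cameras put the lens within about 0.6° (2 mm) of the tray centre, so it stays there. Next is the nut, with wings at 33° and -147°.

>>> {"name": "servo_tool", "arguments": {"series": [{"linear":[-0.047,0.02456,0],"angular":[0,0,0],"hand":1},{"linear":[-0.047,0.02456,0],"angular":[0,0,0],"hand":1},{"linear":[-0.047,0.02456,0],"angular":[0,0,0],"hand":1},{"linear":[-0.047,0.02456,0],"angular":[0,0,0],"hand":1},{"linear":[-0.0471,0.02456,0],"angular":[0,0,0],"hand":1},{"linear":[0,0,0],"angular":[0,0,0.0855],"hand":1},{"linear":[0,0,0.02],"angular":[0,0,0.0855],"hand":1},{"linear":[0,0,0.03],"angular":[0,0,0.0855],"hand":1},{"linear":[0,0,0.026],"angular":[0,0,0.0855],"hand":1},{"linear":[0,0,0],"angular":[0,0,0],"hand":1}]}}

```text
time: 7.38
ee_pos: [0.4587, 0.2125, 0.1883]
ee_rot: [-179.8, 0.2, 57.8]
ft_force: [0.5, 0.2, 0.8]
grip_width: -0.0
grip_force: 0.0
```

Run:
```python
from h import *
a,da=grab_frame("scene");s=state();print(s["time"],s["ee_pos"],s["ee_rot"],s["joint_positions"],s["ft_force"])
cv2.imwrite("pics/5.png",cv2.resize(a[120:240,280:400],(600,600)))
```

```text
7.425 [0.45981455 0.21303586 0.18988256] [-1.79945574e+02  6.96901809e-02  5.79416551e+01] [ 1.14253017e+01  4.82814602e+00  1.04662244e+02 -1.39016686e-02
  7.05970578e+01  4.34883080e+01] [0.47904698 0.32069207 0.6492381 ]
```

View pics/5.png

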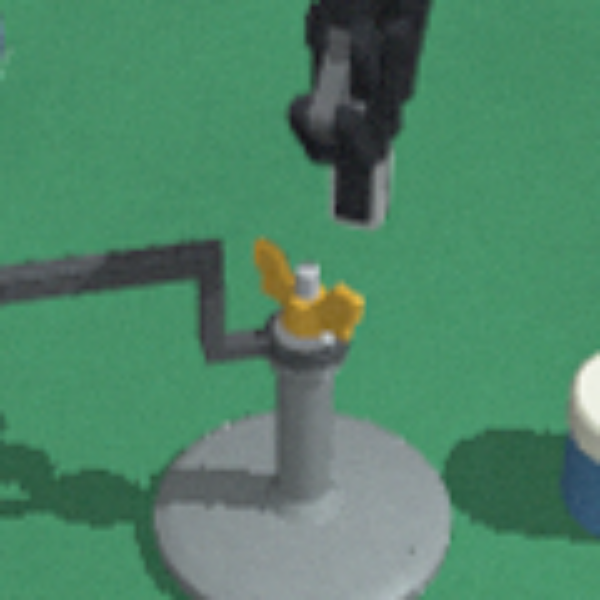

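The picture shows the closed fingertip above and right of the nut (tip at about (358,220)), clear of the near wing (348,305). The stroke can start.

>>> {"name": "servo_tool", "arguments": {"series": [{"linear":[0,0,0.015],"angular":[0,0,0],"hand":1},{"linear":[0,0,0.015],"angular":[0,0,0],"hand":1},{"linear":[0,0,0],"angular":[0,0,0],"hand":1},{"linear":[0.00252,0.00386,0],"angular":[0,0,0.11],"hand":1},{"linear":[0.00252,0.00386,0],"angular":[0,0,0.11],"hand":1},{"linear":[0.00252,0.00386,0],"angular":[0,0,0.11],"hand":1},{"linear":[0.00252,0.00386,0],"angular":[0,0,0.11],"hand":1}]}}

```text
time: 8.3
ee_pos: [0.4778, 0.2104, 0.1603]
ee_rot: [-180.0, 0.0, 18.0]
ft_force: [-0.9, 1.3, 0.6]
grip_width: 0.0001
grip_force: 0.6
```

>>> {"name": "servo_tool", "arguments": {"series": [{"linear":[0.00252,0.00386,0],"angular":[0,0,0.11],"hand":1},{"linear":[0.00252,0.00386,0],"angular":[0,0,0.11],"hand":1},{"linear":[0.00252,0.00386,0],"angular":[0,0,0.11],"hand":1},{"linear":[0.00252,0.00386,0],"angular":[0,0,0.11],"hand":1},{"linear":[0.00252,0.00386,0],"angular":[0,0,0.11],"hand":1},{"linear":[0.00252,0.00386,0],"angular":[0,0,0.11],"hand":1},{"linear":[0.00252,0.00386,0],"angular":[0,0,0.11],"hand":1},{"linear":[0,0,0],"angular":[0,0,0],"hand":1}]}}

```text
time: 9.3
ee_pos: [0.4893, 0.1819, 0.1604]
ee_rot: [-180.0, -0.0, -50.9]
ft_force: [-0.5, -0.3, 1.2]
grip_width: 0.0
grip_force: 0.1
```

Run:
```python
from h import *
a,da=grab_frame("scene");s=state();print(s["time"],s["ee_pos"],s["ee_rot"],s["joint_positions"],s["ft_force"])
p=s["ee_pos"][:2]-[.4625,.1877];y=np.deg2rad(s["ee_rot"][2]);print("c",p@[np.cos(y),np.sin(y)],p@[np.sin(y),-np.cos(y)])
cv2.imwrite("pics/6.png",cv2.resize(a[120:240,280:400],(600,600)))
```

```text
9.35 [0.48925339 0.18190643 0.16036267] [-1.79975741e+02 -1.86795959e-02 -5.07996055e+01] [ 7.35427714e+00  8.81621875e+00  1.03979104e+02 -3.32851877e-03
  6.71742143e+01  1.48155169e+02] [ 0.47170426 -0.06828434 -0.17219689]
c 0.021398742414712152 -0.01707053773798861
```

View pics/6.png

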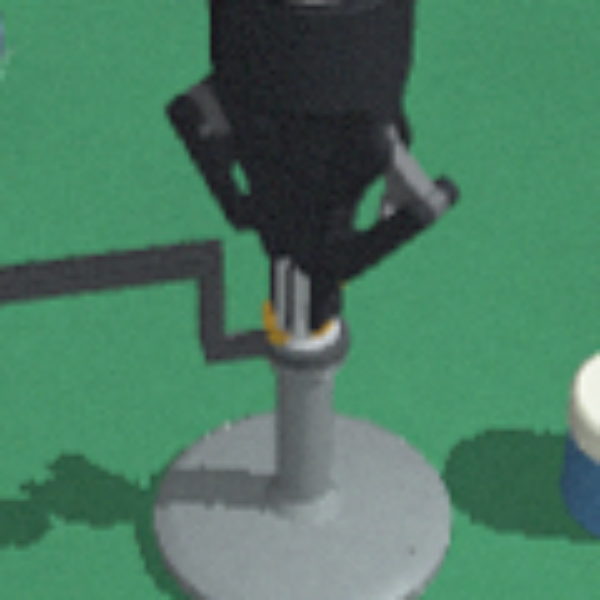

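Stroke 1 was clean: the finger stands behind the wing at -51° with low force. I'll lift, orbit back ccw and drop in behind the other wing (129°).

>>> {"name": "servo_tool", "arguments": {"series": [{"linear":[0,-0.003,0],"angular":[0,0,0],"hand":1},{"linear":[0,0.003,-0.04],"angular":[0,0,0],"hand":1},{"linear":[-0.00326,-0.00343,0],"angular":[0,0,-0.11],"hand":1},{"linear":[-0.00326,-0.00343,0],"angular":[0,0,-0.11],"hand":1},{"linear":[-0.00326,-0.00343,0],"angular":[0,0,-0.11],"hand":1},{"linear":[-0.00326,-0.00343,0],"angular":[0,0,-0.11],"hand":1},{"linear":[-0.00326,-0.00343,0],"angular":[0,0,-0.11],"hand":1},{"linear":[-0.00326,-0.00343,0],"angular":[0,0,-0.11],"hand":1},{"linear":[-0.00326,-0.00343,0],"angular":[0,0,-0.11],"hand":1},{"linear":[-0.00326,-0.00343,0],"angular":[0,0,-0.11],"hand":1},{"linear":[-0.00326,-0.00343,0],"angular":[0,0,-0.11],"hand":1},{"linear":[-0.00326,-0.00343,0],"angular":[0,0,-0.11],"hand":1}]}}

```text
time: 10.85
ee_pos: [0.4638, 0.2154, 0.2]
ee_rot: [-180.0, 0.0, 48.5]
ft_force: [-0.4, 0.0, 0.0]
grip_width: 0.0002
grip_force: 0.0
```

>>> {"name": "servo_tool", "arguments": {"series": [{"linear":[-0.00326,-0.00343,0],"angular":[0,0,-0.11],"hand":1},{"linear":[-0.00326,-0.00343,0],"angular":[0,0,-0.11],"hand":1},{"linear":[-0.00326,-0.00343,0],"angular":[0,0,-0.11],"hand":1},{"linear":[-0.00326,-0.00343,0],"angular":[0,0,-0.11],"hand":1},{"linear":[-0.00326,-0.00343,0],"angular":[0,0,-0.11],"hand":1},{"linear":[-0.00326,-0.00343,0],"angular":[0,0,-0.11],"hand":1},{"linear":[-0.00326,-0.00343,0],"angular":[0,0,-0.11],"hand":1},{"linear":[-0.00326,-0.00343,0],"angular":[0,0,-0.11],"hand":1},{"linear":[-0.00326,-0.00343,0],"angular":[0,0,-0.11],"hand":1},{"linear":[-0.00326,-0.00343,0],"angular":[0,0,-0.11],"hand":1},{"linear":[-0.00326,-0.00343,0],"angular":[0,0,-0.11],"hand":1},{"linear":[0,0,0],"angular":[0,0,0],"hand":1}]}}

```text
time: 12.35
ee_pos: [0.436, 0.1804, 0.2001]
ee_rot: [-180.0, 0.0, 156.9]
ft_force: [-0.8, 0.4, 0.3]
grip_width: -0.0
grip_force: 0.0
```

```bash
cat > chk.py <<'E'
from h import *
import sys
a,da=grab_frame("scene");s=state();print(s["time"],s["ee_pos"],s["ee_rot"],s["joint_positions"].round(1),s["ft_force"],s["ft_torque"])
p=s["ee_pos"][:2]-[.4625,.1877];y=np.deg2rad(s["ee_rot"][2]);print("c",p@[np.cos(y),np.sin(y)],p@[np.sin(y),-np.cos(y)])
cv2.imwrite(f"pics/{sys.argv[1]}.png",cv2.resize(a[120:240,280:400],(600,600)))
h=cv2.cvtColor(a,cv2.COLOR_BGR2HSV);m=(h[...,0]>10)&(h[...,0]<30)&(h[...,1]>120)&(h[...,2]>90);C=cloud("scene",da)
m&=(C[...,2]>.12)&(C[...,2]<.17)&(np.hypot(C[...,0]-.4625,C[...,1]-.1877)<.045)
W=np.array([onz("scene",u,v,.153)[:2] for v,u in np.argwhere(m)])-[.4625,.1877];print("brass",len(W),"mean z",C[m][:,2].mean())
E
python3 chk.py 7
```

```text
12.4 [0.43590026 0.18050522 0.20005806] [ 1.79999220e+02 -2.43280505e-03  1.56737657e+02] [  8.   -0.6 109.    0.   71.6 -58.7] [ 0.69333698 -0.71779595 -0.04826103] [0.01734056 0.00614039 0.04460733]
c 0.021595827436479413 -0.01711523517511314
brass 161 mean z 0.1452567723873734
```

View pics/7.png

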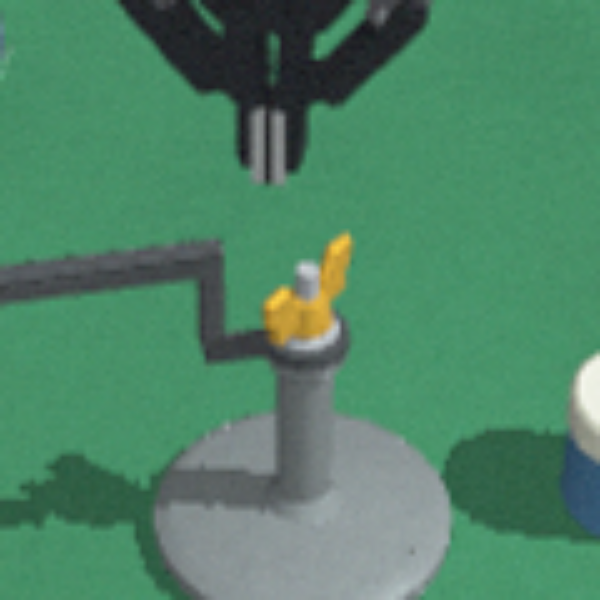

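The picture shows the wings at lower left (282,318) and upper right (340,262), with the fingertip clear behind the far wing. Stroke 2 comes next.

>>> {"name": "servo_tool", "arguments": {"series": [{"linear":[0,0,0.02],"angular":[0,0,0],"hand":1},{"linear":[0,0,0.02],"angular":[0,0,0],"hand":1},{"linear":[0.00262,0.00396,0],"angular":[0,0,0.11],"hand":1},{"linear":[0.00262,0.00396,0],"angular":[0,0,0.11],"hand":1},{"linear":[0.00262,0.00396,0],"angular":[0,0,0.11],"hand":1},{"linear":[0.00262,0.00396,0],"angular":[0,0,0.11],"hand":1},{"linear":[0.00262,0.00396,0],"angular":[0,0,0.11],"hand":1},{"linear":[0.00262,0.00396,0],"angular":[0,0,0.11],"hand":1},{"linear":[0.00262,0.00396,0],"angular":[0,0,0.11],"hand":1},{"linear":[0.00262,0.00396,0],"angular":[0,0,0.11],"hand":1},{"linear":[0.00262,0.00396,0],"angular":[0,0,0.11],"hand":1}]}}

```text
time: 13.78
ee_pos: [0.4543, 0.2148, 0.1599]
ee_rot: [-179.9, -0.0, 67.3]
ft_force: [-1.5, 2.4, 0.8]
grip_width: -0.0002
grip_force: 0.7
```

>>> {"name": "servo_tool", "arguments": {"series": [{"linear":[0.00262,0.00396,0],"angular":[0,0,0.11],"hand":1},{"linear":[0.00262,0.00396,0],"angular":[0,0,0.11],"hand":1},{"linear":[0.00262,0.00396,0],"angular":[0,0,0.11],"hand":1},{"linear":[0.00262,0.00396,0],"angular":[0,0,0.11],"hand":1},{"linear":[0.00262,0.00396,0],"angular":[0,0,0.11],"hand":1},{"linear":[0.00262,0.00396,0],"angular":[0,0,0.11],"hand":1},{"linear":[0.00262,0.00396,0],"angular":[0,0,0.11],"hand":1},{"linear":[0.00262,0.00396,0],"angular":[0,0,0.11],"hand":1},{"linear":[0.00262,0.00396,0],"angular":[0,0,0.11],"hand":1},{"linear":[0.00262,0.00396,0],"angular":[0,0,0.11],"hand":1}]}}

```text
time: 15.02
ee_pos: [0.4897, 0.1917, 0.16]
ee_rot: [-180.0, 0.0, -31.7]
ft_force: [0.1, 2.3, -0.0]
grip_width: -0.0002
grip_force: 0.6
```

>>> {"name": "servo_tool", "arguments": {"series": [{"linear":[0.0013,0.002,0],"angular":[0,0,0.055],"hand":1},{"linear":[0.0013,0.002,0],"angular":[0,0,0.055],"hand":1},{"linear":[0,0,0],"angular":[0,0,0],"hand":1}]}}

```text
time: 15.4
ee_pos: [0.4896, 0.1867, 0.1601]
ee_rot: [-180.0, 0.0, -41.2]
ft_force: [0.8, 0.4, -0.1]
grip_width: 0.0004
grip_force: 0.3
```

```bash
python3 chk.py 8
```

```text
15.45 [0.48962698 0.18666023 0.16006418] [-1.79991036e+02  6.90899923e-03 -4.11033850e+01] [  7.9   9.1 103.7   0.   67.2 139. ] [0.73181809 0.98976573 0.04701943] [ 0.2020859  -0.06280846 -0.04633833]
c 0.021124411610050495 -0.01705032390166269
brass 24 mean z 0.14484718040167383
```

>>> {"name": "servo_tool", "arguments": {"series": [{"linear":[0.0013,0.002,0],"angular":[0,0,0.055],"hand":1},{"linear":[0.0013,0.002,0],"angular":[0,0,0.055],"hand":1}]}}

```text
time: 15.7
ee_pos: [0.4888, 0.182, 0.1601]
ee_rot: [-180.0, 0.0, -51.1]
ft_force: [0.3, 0.7, 0.8]
grip_width: -0.0003
grip_force: 0.6
```

>>> {"name": "servo_tool", "arguments": {"series": [{"linear":[0.0013,0.002,0],"angular":[0,0,0.055],"hand":1},{"linear":[0.0013,0.002,0],"angular":[0,0,0.055],"hand":1}]}}

```text
time: 15.95
ee_pos: [0.4872, 0.1775, 0.1602]
ee_rot: [-180.0, 0.0, -61.0]
ft_force: [-0.2, 0.4, -0.6]
grip_width: -0.0002
grip_force: 0.5
```

```bash
python3 chk.py 9
```

```text
16.0 [0.48715587 0.17729782 0.1601283 ] [-1.79978109e+02 -2.03531686e-03 -6.12268045e+01] [  6.9   8.4 104.5   0.   67.1 158.1] [0.50079672 0.9531511  0.32573967] [ 0.1953607  -0.10753943 -0.00456392]
c 0.020985785832426357 -0.016604631261772203
brass 50 mean z 0.14058231607221924
```

Not snug yet (force about 1 N), so lift and go round for stroke 3 behind the wing at 119°.

>>> {"name": "servo_tool", "arguments": {"series": [{"linear":[0,-0.003,0],"angular":[0,0,0],"hand":1},{"linear":[0,0.003,-0.04],"angular":[0,0,0],"hand":1},{"linear":[-0.00326,-0.00343,0],"angular":[0,0,-0.11],"hand":1},{"linear":[-0.00326,-0.00343,0],"angular":[0,0,-0.11],"hand":1},{"linear":[-0.00326,-0.00343,0],"angular":[0,0,-0.11],"hand":1},{"linear":[-0.00326,-0.00343,0],"angular":[0,0,-0.11],"hand":1},{"linear":[-0.00326,-0.00343,0],"angular":[0,0,-0.11],"hand":1},{"linear":[-0.00326,-0.00343,0],"angular":[0,0,-0.11],"hand":1},{"linear":[-0.00326,-0.00343,0],"angular":[0,0,-0.11],"hand":1},{"linear":[-0.00326,-0.00343,0],"angular":[0,0,-0.11],"hand":1},{"linear":[-0.00326,-0.00343,0],"angular":[0,0,-0.11],"hand":1},{"linear":[-0.00326,-0.00343,0],"angular":[0,0,-0.11],"hand":1}]}}

```text
time: 17.5
ee_pos: [0.468, 0.2145, 0.2]
ee_rot: [180.0, 0.0, 38.5]
ft_force: [0.4, -0.8, -0.2]
grip_width: 0.0003
grip_force: 0.0
```

>>> {"name": "servo_tool", "arguments": {"series": [{"linear":[-0.00326,-0.00343,0],"angular":[0,0,-0.11],"hand":1},{"linear":[-0.00326,-0.00343,0],"angular":[0,0,-0.11],"hand":1},{"linear":[-0.00326,-0.00343,0],"angular":[0,0,-0.11],"hand":1},{"linear":[-0.00326,-0.00343,0],"angular":[0,0,-0.11],"hand":1},{"linear":[-0.00326,-0.00343,0],"angular":[0,0,-0.11],"hand":1},{"linear":[-0.00326,-0.00343,0],"angular":[0,0,-0.11],"hand":1},{"linear":[-0.00326,-0.00343,0],"angular":[0,0,-0.11],"hand":1},{"linear":[-0.00326,-0.00343,0],"angular":[0,0,-0.11],"hand":1},{"linear":[-0.00326,-0.00343,0],"angular":[0,0,-0.11],"hand":1},{"linear":[-0.00326,-0.00343,0],"angular":[0,0,-0.11],"hand":1},{"linear":[-0.00326,-0.00343,0],"angular":[0,0,-0.11],"hand":1},{"linear":[0,0,0],"angular":[0,0,0],"hand":1}]}}

```text
time: 19.0
ee_pos: [0.4345, 0.1849, 0.2]
ee_rot: [-180.0, 0.0, 147.0]
ft_force: [-0.2, 0.4, 0.9]
grip_width: -0.0001
grip_force: 0.0
```

```bash
cat >> chk.py <<'E'
# wing tips: brass pixels high up, from depth
P=C[m]-np.array([.4625,.1877,0]);k=np.hypot(P[:,0],P[:,1])>.017;P=P[k]
t=np.arctan2(P[:,1],P[:,0]);print("wing angles hist",dict(zip(*[x.tolist() for x in np.unique((np.rad2deg(t)//15*15).astype(int),return_counts=True)])),"axis",np.rad2deg(.5*np.angle(np.exp(2j*t).sum())))
E
python3 chk.py 10
```

```text
19.05 [0.43449057 0.18498544 0.20005243] [-1.79993343e+02 -8.32194042e-04  1.46831535e+02] [  8.6  -0.5 108.9  -0.   71.6 -48.2] [-0.21170697  0.42530604  0.41160173] [0.0083721  0.0377562  0.02328098]
c 0.02196058640644184 -0.017596294898321846
brass 178 mean z 0.14416657551140527
wing angles hist {-75: 1, -60: 32, -45: 14, 90: 9, 105: 30} axis -58.71134249444369
```

>>> {"name": "servo_tool", "arguments": {"series": [{"linear":[0,0,0.02],"angular":[0,0,0],"hand":1},{"linear":[0,0,0.02],"angular":[0,0,0],"hand":1},{"linear":[0.00262,0.00396,0],"angular":[0,0,0.11],"hand":1},{"linear":[0.00262,0.00396,0],"angular":[0,0,0.11],"hand":1},{"linear":[0.0013,0.002,0],"angular":[0,0,0.055],"hand":1},{"linear":[0.0013,0.002,0],"angular":[0,0,0.055],"hand":1},{"linear":[0.0013,0.002,0],"angular":[0,0,0.055],"hand":1},{"linear":[0.0013,0.002,0],"angular":[0,0,0.055],"hand":1}]}}

```text
time: 20.05
ee_pos: [0.4393, 0.2031, 0.1599]
ee_rot: [-180.0, -0.0, 107.1]
ft_force: [-1.3, 0.6, 0.2]
grip_width: 0.0001
grip_force: 0.6
```

>>> {"name": "servo_tool", "arguments": {"series": [{"linear":[0.0013,0.002,0],"angular":[0,0,0.055],"hand":1},{"linear":[0.0013,0.002,0],"angular":[0,0,0.055],"hand":1},{"linear":[0.0013,0.002,0],"angular":[0,0,0.055],"hand":1},{"linear":[0.0013,0.002,0],"angular":[0,0,0.055],"hand":1}]}}

```text
time: 20.55
ee_pos: [0.446, 0.2099, 0.1598]
ee_rot: [-179.9, -0.0, 87.3]
ft_force: [-2.0, 1.0, 0.9]
grip_width: -0.0002
grip_force: 0.8
```

>>> {"name": "servo_tool", "arguments": {"series": [{"linear":[0.0013,0.002,0],"angular":[0,0,0.055],"hand":1},{"linear":[0.0013,0.002,0],"angular":[0,0,0.055],"hand":1},{"linear":[0.0013,0.002,0],"angular":[0,0,0.055],"hand":1},{"linear":[0.0013,0.002,0],"angular":[0,0,0.055],"hand":1}]}}

```text
time: 21.05
ee_pos: [0.4549, 0.2136, 0.1599]
ee_rot: [-179.9, -0.0, 67.5]
ft_force: [-1.1, 1.4, 0.8]
grip_width: -0.0003
grip_force: 0.7
```

>>> {"name": "servo_tool", "arguments": {"series": [{"linear":[0.0013,0.002,0],"angular":[0,0,0.055],"hand":1},{"linear":[0.0013,0.002,0],"angular":[0,0,0.055],"hand":1},{"linear":[0.0013,0.002,0],"angular":[0,0,0.055],"hand":1}]}}

```text
time: 21.42
ee_pos: [0.4621, 0.2144, 0.1599]
ee_rot: [-180.0, -0.0, 52.6]
ft_force: [-0.6, 1.5, -0.1]
grip_width: -0.0002
grip_force: 0.7
```

>>> {"name": "servo_tool", "arguments": {"series": [{"linear":[0.0013,0.002,0],"angular":[0,0,0.055],"hand":1},{"linear":[0.0013,0.002,0],"angular":[0,0,0.055],"hand":1},{"linear":[0.0013,0.002,0],"angular":[0,0,0.055],"hand":1}]}}

```text
time: 21.8
ee_pos: [0.4692, 0.2133, 0.1599]
ee_rot: [-180.0, 0.0, 37.8]
ft_force: [-1.7, 1.9, -0.2]
grip_width: -0.0002
grip_force: 0.6
```

>>> {"name": "servo_tool", "arguments": {"series": [{"linear":[0.0013,0.002,0],"angular":[0,0,0.055],"hand":1},{"linear":[0.0013,0.002,0],"angular":[0,0,0.055],"hand":1},{"linear":[0.0013,0.002,0],"angular":[0,0,0.055],"hand":1}]}}

```text
time: 22.18
ee_pos: [0.4756, 0.2103, 0.1599]
ee_rot: [-180.0, 0.0, 22.9]
ft_force: [-0.6, 1.5, 0.7]
grip_width: -0.0001
grip_force: 0.7
```

>>> {"name": "servo_tool", "arguments": {"series": [{"linear":[0.0013,0.002,0],"angular":[0,0,0.055],"hand":1},{"linear":[0.0013,0.002,0],"angular":[0,0,0.055],"hand":1},{"linear":[0.0013,0.002,0],"angular":[0,0,0.055],"hand":1}]}}

```text
time: 22.55
ee_pos: [0.481, 0.2061, 0.1598]
ee_rot: [-179.9, 0.1, 8.1]
ft_force: [-3.5, 6.2, 1.0]
grip_width: -0.0
grip_force: 2.7
```

Force is climbing, so this is probably the hard stop. Small confirming pushes next.

>>> {"name": "servo_tool", "arguments": {"series": [{"linear":[0.0005,0.001,0],"angular":[0,0,0.02],"hand":1},{"linear":[0,0.001,0],"angular":[0,0,0],"hand":1},{"linear":[0,0,0],"angular":[0,0,0],"hand":1}]}}

```text
time: 22.92
ee_pos: [0.4813, 0.2057, 0.1599]
ee_rot: [-179.8, 0.1, 6.5]
ft_force: [-2.7, 8.3, 1.4]
grip_width: -0.0001
grip_force: 3.9
```

```bash
python3 chk.py 11
```

```text
22.975 [0.48130184 0.20571447 0.15993172] [-1.79775212e+02  6.32695151e-02  6.46870121e+00] [ 10.    9.  103.8   0.2  67.2  93.4] [-3.07957408 10.40549253  0.74400832] [1.47083994 0.49826999 0.03083332]
c 0.020711654893048426 -0.01578155897045053
brass 129 mean z 0.14363945047325188
wing angles hist {-180: 15, 0: 41, 15: 5} axis 10.573268328381756
```

>>> {"name": "servo_tool", "arguments": {"series": [{"linear":[0,0.002,0],"angular":[0,0,0],"hand":1},{"linear":[0,0.002,0],"angular":[0,0,0],"hand":1},{"linear":[0,0,0],"angular":[0,0,0],"hand":1}]}}

```text
time: 23.35
ee_pos: [0.4828, 0.2018, 0.161]
ee_rot: [-179.8, -0.1, 6.5]
ft_force: [-2.0, 8.5, 4.7]
grip_width: 0.0003
grip_force: 6.4
```

The tip moved 4 mm with little force gain and rose slightly. I'll back off, lift and check.

>>> {"name": "servo_tool", "arguments": {"series": [{"linear":[0,-0.006,0],"angular":[0,0,0],"hand":1},{"linear":[0,-0.01,0],"angular":[0,0,0],"hand":1},{"linear":[0,0,-0.04],"angular":[0,0,0],"hand":1},{"linear":[0,-0.04,-0.02],"angular":[0,0,0],"hand":1},{"linear":[0,-0.05,0],"angular":[0,0,0],"hand":1},{"linear":[0,-0.05,0],"angular":[0,0,0],"hand":1},{"linear":[0,-0.05,0],"angular":[0,0,0],"hand":1},{"linear":[0,-0.05,0],"angular":[0,0,0],"hand":1},{"linear":[0,0,0],"angular":[0,0,0],"hand":1}]}}

```text
time: 24.48
ee_pos: [0.4517, 0.4571, 0.2193]
ee_rot: [-180.0, 0.0, 6.7]
ft_force: [-0.1, 0.2, -1.2]
grip_width: 0.0001
grip_force: 0.0
```

```bash
python3 chk.py 12
python3 - <<'E'
from h import *
b,db=grab_frame("top");a,da=grab_frame("scene");np.savez("d.npz",a=a,da=da,b=b,db=db)
hsv=cv2.cvtColor(b,cv2.COLOR_BGR2HSV)
m=(hsv[...,0]>10)&(hsv[...,0]<30)&(hsv[...,1]>120)&(hsv[...,2]>90);roi=np.zeros_like(m);roi[220:275,270:315]=1
W=np.array([onz("top",u,v,.153)[:2] for v,u in np.argwhere(m&roi)])-[.4625,.1877]
w=W[np.hypot(*W.T)>.015];t=np.arctan2(w[:,1],w[:,0]);print("top wing axis",len(w),np.rad2deg(.5*np.angle(np.exp(2j*t).sum())), np.rad2deg(np.median(t[abs(t)<1.57])))
E
python3 fit.py
```

```text
24.525 [0.45221581 0.45532338 0.21916752] [1.79969191e+02 5.39718727e-02 6.67516357e+00] [ 34.6  19.9  83.1  -0.   77.1 117.9] [ 0.35633111 -0.1733401  -0.55006382] [0.0302529  0.00820524 0.07837487]
c 0.02089411990436508 -0.2670046288779859
brass 165 mean z 0.14380968316386414
wing angles hist {-180: 2, -165: 20, 15: 50, 30: 1} axis 22.581818000113607
top wing axis 47 22.771974924801437 23.041506618412793
start top 772 z 0.1757 [0.6629 0.0997 0.052 ] r 0.2189 th -23.7
  bar th -24.25 349
start scene 942 z 0.1748 [0.6675 0.1011 0.0526] r 0.2225 th -22.9
  bar th -21.3 206
now top 790 z 0.1759 [ 0.4558 -0.0313  0.0518] r 0.2191 th -91.76
  bar th -91.9 367
now scene 687 z 0.1743 [ 0.4609 -0.0292  0.0532] r 0.2169 th -90.42
  bar th -85.96 340
tray scene ((0.46332040429115295, -0.031122244894504547), (0.15912409126758575, 0.10999897867441177), 9.035462379455566) -89.78518873545532 0.21882378281135592
tray scene ((0.4633503258228302, -0.03112012892961502), (0.15918050706386566, 0.1100001335144043), 9.032624244689941) -89.77735212996893 0.21882178108857975
tray top ((0.4578005373477936, -0.0337972566485405), (0.1504412442445755, 0.11239171028137207), 8.463278770446777) -91.21545064862735 0.22154710481531664
```

The lens is unmoved and the wing rests at 22.8° (370° turned). It may have sprung back from a soft stop, or been dragged back. I'll re-push gently and retreat cleanly to tell which.

>>> {"name": "servo_tool", "arguments": {"series": [{"linear":[-0.0032,0.048,0],"angular":[0,0,0],"hand":1},{"linear":[-0.0032,0.048,0],"angular":[0,0,0],"hand":1},{"linear":[-0.0032,0.048,0],"angular":[0,0,0],"hand":1},{"linear":[-0.0032,0.048,0],"angular":[0,0,0],"hand":1},{"linear":[-0.0033,0.048,0],"angular":[0,0,0],"hand":1},{"linear":[0,0,0],"angular":[0,0,-0.0918],"hand":1},{"linear":[0,0,0],"angular":[0,0,-0.0918],"hand":1},{"linear":[0,0,0],"angular":[0,0,-0.0918],"hand":1},{"linear":[0,0,0],"angular":[0,0,-0.0918],"hand":1},{"linear":[0,0,0],"angular":[0,0,-0.0918],"hand":1},{"linear":[0,0,0],"angular":[0,0,0],"hand":1}]}}

```text
time: 26.0
ee_pos: [0.4648, 0.2124, 0.2201]
ee_rot: [180.0, -0.0, 47.7]
ft_force: [-0.6, 0.4, -0.2]
grip_width: -0.0001
grip_force: 0.0
```

>>> {"name": "servo_tool", "arguments": {"series": [{"linear":[0,0,0.03],"angular":[0,0,0],"hand":1},{"linear":[0,0,0.029],"angular":[0,0,0],"hand":1},{"linear":[0.0013,0.002,0],"angular":[0,0,0.055],"hand":1},{"linear":[0.0013,0.002,0],"angular":[0,0,0.055],"hand":1},{"linear":[0.0013,0.002,0],"angular":[0,0,0.055],"hand":1},{"linear":[0,0,0],"angular":[0,0,0],"hand":1}]}}

```text
time: 26.75
ee_pos: [0.4718, 0.2112, 0.1611]
ee_rot: [180.0, -0.0, 32.9]
ft_force: [-0.3, -0.4, 0.5]
grip_width: -0.0003
grip_force: 0.0
```

>>> {"name": "servo_tool", "arguments": {"series": [{"linear":[0.0013,0.002,0],"angular":[0,0,0.055],"hand":1},{"linear":[0,0,0],"angular":[0,0,0],"hand":1}]}}

```text
time: 27.0
ee_pos: [0.4739, 0.2105, 0.1611]
ee_rot: [180.0, -0.0, 28.1]
ft_force: [0.2, 0.8, 0.2]
grip_width: 0.0004
grip_force: 0.0
```

>>> {"name": "servo_tool", "arguments": {"series": [{"linear":[0.0013,0.002,0],"angular":[0,0,0.055],"hand":1},{"linear":[0,0,0],"angular":[0,0,0],"hand":1}]}}

```text
time: 27.25
ee_pos: [0.476, 0.2095, 0.1611]
ee_rot: [180.0, -0.0, 23.2]
ft_force: [-0.3, 0.1, 0.2]
grip_width: 0.0001
grip_force: 0.0
```

```bash
python3 chk.py 13
```

```text
27.3 [0.47589587 0.20955261 0.16108814] [-1.79997345e+02  1.49285857e-03  2.32864067e+01] [ 10.7   8.5 104.2   0.   67.3  77.4] [-0.3971389   0.10114126 -1.07608729] [0.01876186 0.01118698 0.00732124]
c 0.020943581133081136 -0.014776744840259374
brass 166 mean z 0.14381606992752807
wing angles hist {-180: 1, -165: 17, -150: 1, 15: 49, 30: 3} axis 22.816284269601628
```

>>> {"name": "servo_tool", "arguments": {"series": [{"linear":[0.0013,0.002,0],"angular":[0,0,0.055],"hand":1},{"linear":[0,0,0],"angular":[0,0,0],"hand":1}]}}

```text
time: 27.55
ee_pos: [0.4778, 0.2084, 0.1611]
ee_rot: [-180.0, 0.0, 18.3]
ft_force: [-1.1, 1.2, 1.2]
grip_width: -0.0001
grip_force: 0.5
```

>>> {"name": "servo_tool", "arguments": {"series": [{"linear":[0.0013,0.002,0],"angular":[0,0,0.055],"hand":1},{"linear":[0,0,0],"angular":[0,0,0],"hand":1}]}}

```text
time: 27.8
ee_pos: [0.4797, 0.2069, 0.1611]
ee_rot: [-180.0, 0.0, 13.4]
ft_force: [-0.3, -0.1, 0.7]
grip_width: -0.0
grip_force: 0.7
```

```bash
python3 chk.py 14
```

```text
27.85 [0.47968423 0.20689576 0.16111171] [-1.79996692e+02  5.73543892e-03  1.34494959e+01] [ 10.3   8.8 103.9   0.   67.3  86.8] [-1.52613858  1.05255515  1.28659354] [0.06307254 0.16084119 0.02660379]
c 0.02117766236350721 -0.014672479446669195
brass 145 mean z 0.14324379762421052
wing angles hist {-180: 5, -165: 13, 0: 24, 15: 24} axis 15.795719924362023
```

>>> {"name": "servo_tool", "arguments": {"series": [{"linear":[0.0013,0.002,0],"angular":[0,0,0.055],"hand":1},{"linear":[0,0,0],"angular":[0,0,0],"hand":1}]}}

```text
time: 28.1
ee_pos: [0.4815, 0.2052, 0.1611]
ee_rot: [-180.0, -0.0, 8.5]
ft_force: [-0.7, 1.2, 2.5]
grip_width: -0.0002
grip_force: 0.9
```

```bash
python3 chk.py 15
```

```text
28.15 [0.48151678 0.20520806 0.16113018] [-1.79999264e+02 -3.56591680e-03  8.48835816e+00] [ 10.1   9.  103.7   0.   67.3  91.6] [-1.14218909  0.43776658  1.89999733] [0.10445975 0.16558198 0.02990502]
c 0.0213928019780905 -0.014509241846374026
brass 129 mean z 0.14381446058314187
wing angles hist {-180: 17, 0: 37, 15: 7} axis 10.856688658706616
```

The nut does turn freely from 22° to 11° (1–2 N), so the tip had dragged it back. I'll push on in small steps to the stop, then retreat gently.

>>> {"name": "servo_tool", "arguments": {"series": [{"linear":[0.0006,0.001,0],"angular":[0,0,0.0275],"hand":1},{"linear":[0,0,0],"angular":[0,0,0],"hand":1}]}}

```text
time: 28.4
ee_pos: [0.4824, 0.2044, 0.1612]
ee_rot: [-180.0, -0.0, 6.0]
ft_force: [-1.0, 0.8, 1.1]
grip_width: 0.0003
grip_force: 1.2
```

>>> {"name": "servo_tool", "arguments": {"series": [{"linear":[0.0006,0.001,0],"angular":[0,0,0.0275],"hand":1},{"linear":[0,0,0],"angular":[0,0,0],"hand":1}]}}

```text
time: 28.65
ee_pos: [0.4832, 0.2034, 0.1613]
ee_rot: [-180.0, -0.0, 3.5]
ft_force: [-0.7, 2.2, 2.6]
grip_width: -0.0005
grip_force: 1.3
```

```bash
python3 chk.py 16
```

```text
28.7 [0.48320248 0.20340849 0.16127658] [-1.79994803e+02 -3.49843125e-02  3.47783692e+00] [  9.8   9.  103.6   0.   67.3  96.4] [-1.29750992  1.57381609  2.58851223] [ 0.19700607  0.04565087 -0.00936438]
c 0.02161727105725405 -0.01442370125061941
brass 120 mean z 0.14314801799064197
wing angles hist {-180: 15, 0: 40, 15: 2} axis 10.329557037053899
```

The wing holds at about 10° while the tip starts to climb it: this is near the stop but the tip is too shallow. I'll lift straight up, step back and look.

>>> {"name": "servo_tool", "arguments": {"series": [{"linear":[0,0,-0.02],"angular":[0,0,0],"hand":1},{"linear":[0,0,-0.02],"angular":[0,0,0],"hand":1},{"linear":[-0.00326,-0.00343,0],"angular":[0,0,-0.11],"hand":1},{"linear":[-0.00326,-0.00343,0],"angular":[0,0,-0.11],"hand":1},{"linear":[-0.00326,-0.00343,0],"angular":[0,0,-0.11],"hand":1},{"linear":[-0.00326,-0.00343,0],"angular":[0,0,-0.11],"hand":1},{"linear":[0,0,0],"angular":[0,0,0],"hand":1}]}}

```text
time: 29.58
ee_pos: [0.4663, 0.212, 0.2007]
ee_rot: [-180.0, 0.0, 42.9]
ft_force: [-0.6, 0.4, -0.1]
grip_width: 0.0001
grip_force: 0.0
```

```bash
python3 chk.py 17
python3 - <<'E'
from h import *
s=state();a,da=grab_frame("scene");C=cloud("scene",da)
y=np.deg2rad(s["ee_rot"][2]);D=C-s["ee_pos"];x=D[...,0]*np.cos(y)+D[...,1]*np.sin(y);w=D[...,0]*np.sin(y)-D[...,1]*np.cos(y)
for z0 in np.arange(-.014,.03,.004):
  k=(abs(D[...,2]-z0)<.002)&(abs(x)<.03)&(abs(w)<.05)
  if k.sum()>2:print(z0.round(3),k.sum(),"x",x[k].min().round(3),x[k].max().round(3),"y",w[k].min().round(3),w[k].max().round(3))
h=cv2.cvtColor(a,cv2.COLOR_BGR2HSV);m=(h[...,0]>10)&(h[...,0]<30)&(h[...,1]>120)&(h[...,2]>90)
m&=(C[...,2]>.12)&(C[...,2]<.17)&(np.hypot(C[...,0]-.4625,C[...,1]-.1877)<.045);print("nut z max",np.percentile(C[m][:,2],[50,90,97,100]))
E
```

```text
29.625 [0.4665205  0.21194989 0.20080535] [1.79993463e+02 2.87209516e-02 4.28086676e+01] [ 11.2   4.8 103.4  -0.   71.9  58.4] [-0.19102347 -0.66756024  0.57398992] [ 0.00380212  0.03230179 -0.04433273]
c 0.019428613963073195 -0.015058239797072917
brass 131 mean z 0.14398605412045218
wing angles hist {-180: 17, 0: 38, 15: 7, 165: 1} axis 10.354596062369646
-0.01 8 x -0.006 0.01 y 0.005 0.007
-0.006 11 x 0.006 0.012 y -0.004 0.01
-0.002 20 x -0.005 0.012 y -0.009 0.013
0.002 16 x -0.004 0.012 y -0.008 0.014
0.006 19 x -0.004 0.013 y -0.006 0.016
0.01 20 x -0.005 0.012 y -0.006 0.014
0.014 22 x -0.005 0.013 y -0.006 0.015
0.018 21 x -0.005 0.012 y -0.006 0.014
0.022 14 x -0.004 0.012 y -0.005 0.015
0.026 10 x 0.007 0.012 y -0.008 0.014
nut z max [0.14290545 0.15531395 0.1564103  0.15760603]
```

The wing stays at 10.4°. The fingertips taper below the TCP, so I'll go about 6 mm deeper and push with the full finger face.

>>> {"name": "servo_tool", "arguments": {"series": [{"linear":[0.0025,-0.002,0.02],"angular":[0,0,0],"hand":1},{"linear":[0,0,0.0255],"angular":[0,0,0],"hand":1},{"linear":[0.00262,0.00396,0],"angular":[0,0,0.11],"hand":1},{"linear":[0.00262,0.00396,0],"angular":[0,0,0.11],"hand":1},{"linear":[0.0013,0.002,0],"angular":[0,0,0.055],"hand":1},{"linear":[0,0,0],"angular":[0,0,0],"hand":1}]}}

```text
time: 30.42
ee_pos: [0.4784, 0.2108, 0.1555]
ee_rot: [180.0, 0.0, 18.1]
ft_force: [0.1, 0.8, 0.3]
grip_width: 0.0001
grip_force: 0.0
```

>>> {"name": "servo_tool", "arguments": {"series": [{"linear":[0.0013,0.002,0],"angular":[0,0,0.055],"hand":1},{"linear":[0,0,0],"angular":[0,0,0],"hand":1}]}}

```text
time: 30.68
ee_pos: [0.48, 0.2094, 0.1555]
ee_rot: [180.0, 0.0, 13.3]
ft_force: [0.9, 0.3, 0.4]
grip_width: 0.0002
grip_force: 0.0
```

>>> {"name": "servo_tool", "arguments": {"series": [{"linear":[0.0006,0.001,0],"angular":[0,0,0.0275],"hand":1},{"linear":[0,0,0],"angular":[0,0,0],"hand":1}]}}

```text
time: 30.92
ee_pos: [0.4807, 0.2087, 0.1555]
ee_rot: [-180.0, 0.0, 10.9]
ft_force: [-0.1, 0.5, -0.2]
grip_width: -0.0
grip_force: 0.1
```

```bash
python3 chk.py 18
```

```text
30.975 [0.48062173 0.2086787  0.15552363] [-1.79997451e+02  6.75588377e-03  1.08975158e+01] [ 10.5   9.5 103.9   0.   66.7  89.6] [ 0.34227484  0.15357586 -0.0304201 ] [ 0.105247    0.04598652 -0.06359827]
c 0.021761024974927778 -0.017174419697515177
brass 129 mean z 0.14335138851033294
wing angles hist {-180: 13, 0: 37, 15: 8, 165: 1} axis 11.33994573444112
```

Contact is just beginning, so I'll continue in 2.5° steps.

>>> {"name": "servo_tool", "arguments": {"series": [{"linear":[0.0006,0.001,0],"angular":[0,0,0.0275],"hand":1},{"linear":[0,0,0],"angular":[0,0,0],"hand":1}]}}

```text
time: 31.22
ee_pos: [0.4812, 0.2084, 0.1555]
ee_rot: [-179.9, 0.0, 8.4]
ft_force: [-1.3, 3.9, -0.0]
grip_width: -0.0003
grip_force: 1.9
```

>>> {"name": "servo_tool", "arguments": {"series": [{"linear":[0.0006,0.001,0],"angular":[0,0,0.0275],"hand":1},{"linear":[0,0,0],"angular":[0,0,0],"hand":1}]}}

```text
time: 31.48
ee_pos: [0.4818, 0.2082, 0.1555]
ee_rot: [-179.9, 0.0, 5.9]
ft_force: [-1.4, 6.8, -0.4]
grip_width: -0.0
grip_force: 3.5
```

>>> {"name": "servo_tool", "arguments": {"series": [{"linear":[0.0006,0.001,0],"angular":[0,0,0.0275],"hand":1},{"linear":[0,0,0],"angular":[0,0,0],"hand":1}]}}

```text
time: 31.72
ee_pos: [0.4824, 0.2081, 0.1556]
ee_rot: [-179.8, 0.0, 3.4]
ft_force: [-2.1, 10.8, -0.0]
grip_width: 0.0001
grip_force: 5.0
```

```bash
python3 chk.py 19
```

```text
31.775 [0.48244341 0.20809996 0.15564023] [-1.79776059e+02  4.07968690e-03  3.47652827e+00] [ 10.2   9.6 103.7   0.2  66.7  96.7] [-0.61475526 10.72674793 -0.62332301] [1.68259378 0.22784696 0.04374741]
c 0.021143759200683936 -0.01915305853780273
brass 123 mean z 0.14316042854897812
wing angles hist {-180: 14, 0: 37, 15: 7} axis 10.966803310917038
```

This is a firm hard stop: force rises linearly to 11 N with no motion. Back off the way the finger came, lift and withdraw.

>>> {"name": "servo_tool", "arguments": {"series": [{"linear":[-0.0006,-0.001,0],"angular":[0,0,-0.0275],"hand":1},{"linear":[0,-0.003,0],"angular":[0,0,0],"hand":1},{"linear":[0,-0.003,0],"angular":[0,0,0],"hand":1},{"linear":[0,0,-0.03],"angular":[0,0,0],"hand":1},{"linear":[0,0,-0.04],"angular":[0,0,0],"hand":1},{"linear":[0,-0.05,0],"angular":[0,0,0],"hand":1},{"linear":[0,-0.05,0],"angular":[0,0,0],"hand":1},{"linear":[0,-0.05,0],"angular":[0,0,0],"hand":1},{"linear":[0,-0.05,0],"angular":[0,0,0],"hand":1},{"linear":[0,-0.05,0],"angular":[0,0,0],"hand":1},{"linear":[0,0,0],"angular":[0,0,0],"hand":1},{"linear":[0,0,0],"angular":[0,0,0],"hand":1}]}}

```text
time: 33.28
ee_pos: [0.4563, 0.4611, 0.2251]
ee_rot: [179.9, 0.0, 5.8]
ft_force: [0.4, 0.8, -0.6]
grip_width: 0.0
grip_force: 0.0
```

```bash
python3 chk.py 20
python3 - <<'E'
from h import *
b,db=grab_frame("top");a,da=grab_frame("scene");np.savez("d.npz",a=a,da=da,b=b,db=db)
hsv=cv2.cvtColor(b,cv2.COLOR_BGR2HSV)
m=(hsv[...,0]>10)&(hsv[...,0]<30)&(hsv[...,1]>120)&(hsv[...,2]>90);roi=np.zeros_like(m);roi[220:275,270:315]=1
W=np.array([onz("top",u,v,.153)[:2] for v,u in np.argwhere(m&roi)])-[.4625,.1877]
w=W[np.hypot(*W.T)>.015];t=np.arctan2(w[:,1],w[:,0]);print("top wing axis",np.rad2deg(.5*np.angle(np.exp(2j*t).sum())))
C=cloud("top",db);k=(hsv[...,0]<14)&(hsv[...,1]>180)&(hsv[...,2]>150);print("puffer",np.median(C[k],0))
s=(C[...,2]>.06);s[:215]=0;s[270:]=0;s[:,:190]=0;s[:,240:]=0;print("pot",np.median(C[s],0))
E
python3 fit.py | grep -v start
```

```text
33.325 [0.45654466 0.46069979 0.22529086] [1.79948029e+02 1.56935408e-02 5.79056986e+00] [ 34.8  20.4  81.6  -0.   78.  119. ] [-0.34019355 -0.4432807  -0.49119029] [-0.00242558 -0.02476516 -0.00276459]
c 0.021618691198715408 -0.27220760840966945
brass 130 mean z 0.14382530031241217
wing angles hist {-180: 18, 0: 37, 15: 8, 165: 2} axis 10.356881623990287
top wing axis 9.969194949467296
puffer [0.61621545 0.14785068 0.0497356 ]
pot [0.4771021  0.34691624 0.06694809]
  bar th -24.25 349
  bar th -21.3 206
now top 800 z 0.176 [ 0.4558 -0.0313  0.0518] r 0.2191 th -91.76
  bar th -91.89 367
now scene 684 z 0.1744 [ 0.4609 -0.0293  0.0531] r 0.217 th -90.41
  bar th -85.93 340
tray scene ((0.46332040429115295, -0.031122244894504547), (0.15912409126758575, 0.10999897867441177), 9.035462379455566) -89.78518873545532 0.21882378281135592
tray scene ((0.4631349444389343, -0.031158320605754852), (0.15873639285564423, 0.11000512540340424), 9.026846885681152) -89.83377586737507 0.2188592416436005
tray top ((0.4578005373477936, -0.0337972566485405), (0.1504412442445755, 0.11239171028137207), 8.463278770446777) -91.21545064862735 0.22154710481531664
```

```bash
python3 -c "
from workcell import *
print(sign_off())"
```

```text
the job is handed in; nothing more can be done
None
```

The lens is centred over the tray to within about 3 mm. The wing nut is snug against its hard stop, with 11 N producing no further turn. The tray and pot measured unmoved and I saw no sign the puffer shifted; the hearing aids' positions weren't rechecked. The hand is clear, and the job was handed in at about 33 s.

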